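Hold the cover flush on the tilted control box

ROBOT

A 6-joint arm with a two-finger parallel gripper is mounted at the origin on a cart in front of the work surface, level with it; the furniture and walls round the work are solid. World frame = base frame: x ahead of the robot, y to its left, z up, the work surface at z = 0. Lengths are in m, angles in rad, forces in N, time in s.
With the tool pointing down it reaches from about 0.325 to 1 m from the base axis. Payload 5.1 kg.
Tool frame: the origin (TCP) lies midway between the tips of the shut fingers; the grasp point (between the pads) lies 19 mm behind it (ctrl.hold_point_z is the distance from the TCP to the grasp point, in m); z points along the fingers, y is the line along which they close (so a half turn about z gives the same grasp; the last joint's range is limited). The gripper opens to 85 mm and grips with 20 to 120 N. Pads are 22 mm wide; open, the fingers measure 114 mm over their backs; the gripper's body (76 mm by 85 mm) begins 54 mm behind the grasp point. The pads swing forward as they close: fully open they stand 13 mm farther back than shut.
Start: joints at [1.063, 0.124, 1.65, -0, 1.367, -0.083], TCP at [0.268, 0.592, 0.231] pointing down, gripper open.
Joint ranges: [-2.61, 2.61], [-1.02, 2.33], [0.03, 2.71], [-1.35, 4.49], [0.32, 2.68], [-2.91, 2.91]. Speed limits (rad/s): [2.57, 2.57, 3.14, 3.14, 3.14, 3.14].

INTERFACE

Orientations are given as a 3x3 rotation matrix whose columns are the frame's x, y, z axes.
In Python, from cell import ctrl, viewer gives the robot as it stands.
- The arm moves only by the tool play_rows, never from a script. Its argument "series" is a list of rows, each a list of 7 numbers: the shift along the tool's x, y, z each as a share of 600 mm, from -1 to 1, then the turn, a rotation vector about the tool's x, y, z each as a share of 30 degrees, from -1 to 1, then the finger opening in mm, from 0 to 85.4. A call has 1 to 20 rows; each row shifts and turns the commanded pose from where the row before left it, along the tool's axes as they then stand; what a row does not reach is not made up. A row lasts 1/8 s, in which the tool goes at most 62.5 mm and 10.7 degrees, less where a joint would pass 70% of its speed; a pose out of reach is approached as far as the arm can. A call with a number of a shift or a turn outside -1 to 1 is refused whole. A call with a gripper value outside its range is refused whole. The fingers move at their own pace and stop on an object; "force" is the grip in N (left out, the last holds). Time passes only in rows, so rows that do not move let the fingers close. It gives the time, the measured TCP pose, the force, the opening and the grip force at its end, in the units of the state.
- ctrl.state(): the state, without advancing time (a new reading comes with each control period).
- viewer.grab_frame(name): name is "scene" or "side" or "wrist"; returns the picture (480x640x3 uint8, red, green, blue); there is no depth.
- viewer.camera_model(name): a dict with "vertical_fov" (degrees; the focal length in pixels is half the picture's height over the tangent of half this angle, whatever the lens; pixels are square), "cx", "cy" (the principal point, pixels), "k1" (the pictures are not rectified: a ray, as slopes to the right and down, at radius r is drawn at 1 + k1 r^2 times it, then the intrinsics apply), "origin" and "attitude" of the camera in the world. Camera axes: x right, y down, z forward; pixel columns grow to the right and rows downward; lengths in m; the calibration is good to about 2 mm. A picture is of the moment at which its call begins: read the wrist's pose just before it. camera_model takes no time and is no camera call; for the wrist camera it gives the pose at the moment of the call.
- ctrl.job_done(): hands the job in; it is judged then, once.
The state is a dict: "clock": time; "q": joint angles; "qd": joint speeds; "effort": joint torques, N m; "eef_pos": TCP position; "eef_rot": TCP orientation; "contact_force": force on the tool from outside, world axes, zero at the start; "moment": the same for the moment, N m; "grip_width": finger opening in m; "gripper_force": force on a finger pad.
Only numpy, scipy, OpenCV 4.12 (cv2) and the standard library are available. Lean on these libraries where they do the work, as an engineer would, in place of code of your own. Each camera call takes 0.05 s, during which the arm holds its last target. There are 200 camera calls.

TASK

The tilted blue control box is open: pick up its loose aluminium cover by the black handle, feel its lower edge home against the bottom of the channel along the low side of the opening, and tip it to the slope of the box until it lies flush on the rim between the two cheeks, with the red interlock plunger pushed in. The plunger springs the cover off again, so finish still gripping the handle and pressing the cover flush, ready for me to put in the screws. Do not push the box out of the tilt it is set to, and do not shift the tools and parts lying around.

Things in the scene. Friction and masses are not known exactly. Their poses are not given: they have to be found in the camera images.
- cover: Loose silver-grey aluminium cover plate, 100 mm along its x, 120 mm along its y, 4 mm thick, about 0.2 kg, with a black bow handle over its middle. Origin at the centre of its flat back face (the underside as it lies on the table); z points out of the front, the handle's side. The two 120 mm edges, at x = -50 mm and x = +50 mm, are alike: either may be the lower one.
- cover_grip (a point): Middle of the cover's handle bar, 35 mm in front of the back face. The bar runs along the cover's x, is 12 mm wide (y), 10 mm thick (z) and free for 52 mm between its posts; 26 mm of air between bar and plate.
- tilt_bracket: Dark steel U-shaped tilt bracket, fixed to the table, 112 x 169 mm foot; with its two black clamping knobs it is 207 mm wide and 111 mm high. Origin at the centre of its foot; x points to the back of the box, away from the robot. The box turns in it on an axis along y, 88 mm above the table.
- control_box: Blue open control box, 124 x 142 x 62 mm, clamped in the bracket at a slope that differs each time (about 20 to 35 degrees from level, low side toward the robot). Origin on the tilt axis; x points up the slope, y along the tilt axis, z squarely out of the open face. The clamped tilt slips if the box is pushed with more than about 70 N at its edge.
- rim_centre (a point): Centre of the opening, in the plane of the flat grey rim that the cover's back lies on (box axes; 30 mm along z from the box's origin). With the cover seated its origin lies on this point and its z along the box's z. Two cheeks stand 10 mm proud of the rim at y = -64 and +64 mm: 4 mm play each side of the cover.
- channel_bottom (a point): Middle of the channel along the low side of the rim (box axes), in the rim plane, where the cover's lower back edge comes to rest: x = -50 mm from rim_centre. The channel is 9 mm wide (from the rim plane to its lip) and 7 mm deep; the lip is 3 mm thick. The high side of the rim has no lip.
- interlock (a joint): Red spring plunger of the interlock switch, 7 mm across, at x = +30 mm, y = 0 of the opening, 7 mm proud of the rim when free. Value: how far it is pushed in, in m: 0 free, 0.007 with the cover flush. It pushes back with 3 N at first and 5 N when flush.
- screwdriver: Orange-handled screwdriver, 196 mm, lying near the front edge. Leave alone.
- side_cutters: Red-handled side cutters, 150 mm, lying on the left. Leave alone.
- marker_pen: Grey and black marker pen, 130 mm, lying near the front edge. Leave alone.
- fuse_tin: Flat green tin, 60 x 85 x 18 mm. Leave alone.
- battery_0: Standing blue and gold battery cell, 33 mm across, 60 mm high. Leave alone.
- battery_1: The other standing battery cell, alike. Leave alone.
- solder_reel: White reel of solder, 55 mm across, 45 mm high. Leave alone.

How it is judged:
By the outcome, as a careful person would: the job done as asked, in the order asked, and still so for the second after the job is handed in, while the arm keeps its last pose, push and grip.
It also fails if it takes over 42 s, if anything falls off the work surface, if the arm or the gripper's body presses on something with over 40 N, if the wrist force passes 120 N, or if a joint passes its speed limit or range.

## Working session

There is one attempt and no reset: what is moved stays moved. The work goes in short steps, Python scripts to look and compute and a tool call to move; the robot and the scene stay as the last step left them, time stands still between calls to the robot, and variables do not carry over. Pictures are saved under pics/ and viewed, at most 10 in all, crops included, and the job is handed in when it is done.

Besides the shell and the picture viewer there is one more tool, called after "Call:" by a JSON object that holds its "name" and its "arguments", one argument or row to a line. play_rows: Moves the arm, as the interface text tells. Its arguments: {"type":"object","properties":{"series":{"type":"array"},"force":{"type":"number"}},"required":["series"]}

```bash
mkdir -p pics; ls; cat > h.py <<'E'
import numpy as np, cv2
from cell import ctrl, viewer
def grab(n,tag):
    m=viewer.camera_model(n); im=viewer.grab_frame(n); cv2.imwrite(f'pics/{tag}.png',im[:,:,::-1]); return im,m
def K(m):
    f=240/np.tan(np.radians(m['vertical_fov'])/2); return f
def ray(m,u,v):
    f=K(m); d=np.array([(u-m['cx'])/f,(v-m['cy'])/f]); s=d.copy()
    for _ in range(30): s=d/(1+m['k1']*(s@s))
    w=np.array(m['attitude'])@np.r_[s,1]; return np.array(m['origin']),w/np.linalg.norm(w)
def onz(m,u,v,z):
    o,w=ray(m,u,v); return o+w*(z-o[2])/w[2]
def proj(m,P):
    c=np.array(m['attitude']).T@(np.array(P)-np.array(m['origin'])); s=c[:2]/c[2]; s=s*(1+m['k1']*(s@s)); return s*K(m)+[m['cx'],m['cy']]
def tri(rs):
    A=0;b=0
    for o,w in rs:
        M=np.eye(3)-np.outer(w,w); A=A+M; b=b+M@o
    p=np.linalg.solve(A,b); return p,[np.linalg.norm(np.cross(p-o,w)) for o,w in rs]
E
python3 - <<'E'
from h import *
for n in ['scene','side','wrist']:
    im,m=grab(n,n+'0'); print(n,{k:np.round(v,3).tolist() for k,v in m.items()})
print(ctrl.state())
E
```

```text
pics
scene {'vertical_fov': 46.666, 'cx': 317.04, 'cy': 241.429, 'k1': -0.143, 'origin': [-0.079, -0.703, 0.817], 'attitude': [[0.709, -0.449, 0.543], [-0.705, -0.453, 0.546], [0.001, -0.77, -0.638]]}
side {'vertical_fov': 56.74, 'cx': 317.56, 'cy': 238.739, 'k1': 0.022, 'origin': [0.106, -0.712, 0.755], 'attitude': [[0.797, -0.419, 0.435], [-0.604, -0.531, 0.594], [-0.018, -0.736, -0.676]]}
wrist {'vertical_fov': 65.315, 'cx': 316.292, 'cy': 244.621, 'k1': -0.024, 'origin': [0.207, 0.619, 0.373], 'attitude': [[0.411, 0.88, 0.237], [0.911, -0.397, -0.109], [-0.002, 0.261, -0.965]]}
{'clock': 0.15, 'q': array([ 1.06337893e+00,  1.24393817e-01,  1.65136802e+00, -2.93475444e-05,
        1.36750925e+00, -8.26202728e-02]), 'qd': array([-0.00012539, -0.00301953, -0.0045137 , -0.00197156, -0.00308291,
       -0.00030128]), 'effort': array([ 5.29146273e-04, -4.24226940e+01, -3.66015029e+01, -6.87262309e-05,
        4.62123266e-03, -1.38480084e-05]), 'eef_pos': array([0.26769998, 0.59178775, 0.23030592]), 'eef_rot': array([[-9.11124771e-01,  4.12129867e-01, -7.90462355e-04],
       [ 4.12130610e-01,  9.11123574e-01, -1.48091603e-03],
       [ 1.09879161e-04, -1.67507301e-03, -9.99998591e-01]]), 'contact_force': array([-0.58168211, -0.11381087,  0.52927595]), 'moment': array([-0.02986781,  0.038699  , -0.01023033]), 'gripper_force': 0.0, 'grip_width': 0.08531370749348971}
```

View pics/scene0.png

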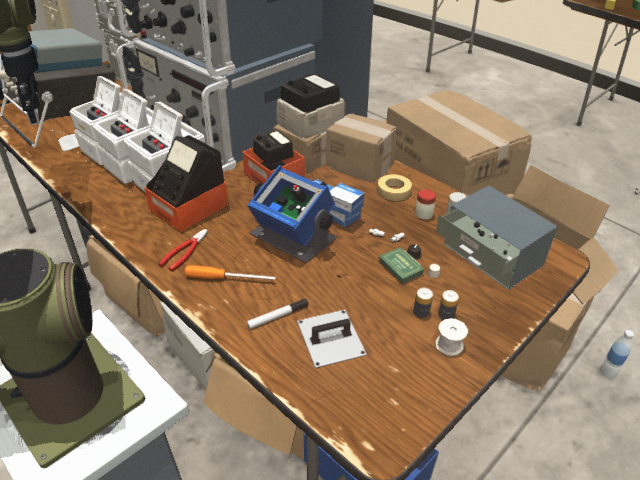

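View pics/side0.png

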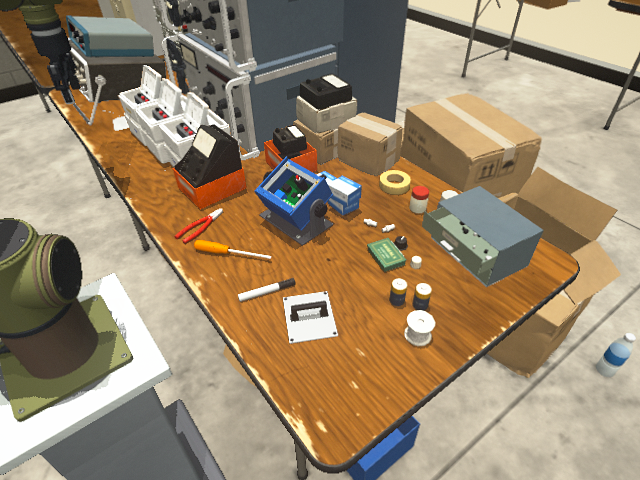

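The scene view shows the cover at about (332,337) with its handle bar from (312,332) to (350,320), and the open box at about (290,210). In the side view the cover is at (310,316) and the box at (295,198). The pen lies close to the cover at (278,313).

```bash
python3 - <<'E'
from h import *
for n,roi in [('scene',(285,300,380,375)),('side',(275,283,350,350))]:
    im=cv2.imread(f'pics/{n}0.png'); m=viewer.camera_model(n)
    x0,y0,x1,y1=roi; c=im[y0:y1,x0:x1]; hsv=cv2.cvtColor(c,cv2.COLOR_BGR2HSV)
    mk=((hsv[:,:,1]<60)&(hsv[:,:,2]>120)).astype(np.uint8)
    mk=cv2.morphologyEx(mk,cv2.MORPH_OPEN,np.ones((3,3)))
    cs=max(cv2.findContours(mk,0,2)[0],key=cv2.contourArea)
    h=cv2.convexHull(cs); q=cv2.approxPolyDP(h,6,True).reshape(-1,2)+[x0,y0]
    P=np.array([onz(m,u,v,.004) for u,v in q]); print(n,q.tolist(),P.round(3).tolist(),P.mean(0))
    if len(P)==4: print([np.linalg.norm(P[i]-P[(i+1)%4]).round(4) for i in range(4)],[np.degrees(np.arctan2(*(P[(i+1)%4]-P[i])[[1,0]])).round(1) for i in range(4)])
    # handle black ends
    mk=((hsv[:,:,2]<60)).astype(np.uint8)
    cs=max(cv2.findContours(mk,0,2)[0],key=cv2.contourArea)
    r=cv2.minAreaRect(cs); print('handle',np.array(r[0])+[x0,y0],r[1:],onz(m,r[0][0]+x0,r[0][1]+y0,.03))
# box: blue mask
for n,roi in [('scene',(240,160,340,250)),('side',(250,150,335,240))]:
    im=cv2.imread(f'pics/{n}0.png'); x0,y0,x1,y1=roi; c=cv2.resize(im[y0:y1,x0:x1],None,fx=5,fy=5,interpolation=2); cv2.imwrite(f'pics/c_{n}.png',c)
a=cv2.imread('pics/c_scene.png');b=cv2.imread('pics/c_side.png')
o=np.zeros((450,925,3),np.uint8);o[:a.shape[0],:500]=a;o[:,500:]=b;cv2.imwrite('pics/both.png',cv2.resize(o,(800,389)))
for n in ['scene','side']:
    m=viewer.camera_model(n)
    print(n,onz(m,*((290,210) if n=='scene' else (295,198)),.1))
E
```

```text
scene [[346, 313], [361, 355], [313, 363], [299, 323]] [[0.497, -0.207, 0.004], [0.439, -0.299, 0.004], [0.364, -0.249, 0.004], [0.413, -0.16, 0.004]] [ 0.42823013 -0.22870168  0.004     ]
[np.float64(0.1086), np.float64(0.0905), np.float64(0.1016), np.float64(0.0965)] [np.float64(-122.2), np.float64(146.9), np.float64(61.1), np.float64(-28.8)]
handle [321.30973434 330.85398483] ((12.229372024536133, 26.998689651489258), 48.8140754699707) [ 0.41303029 -0.22111622  0.03      ]
side [[327, 294], [335, 336], [293, 342], [283, 300]] [[0.497, -0.208, 0.004], [0.442, -0.305, 0.004], [0.367, -0.264, 0.004], [0.412, -0.162, 0.004]] [ 0.42965707 -0.23476847  0.004     ]
[np.float64(0.1112), np.float64(0.0852), np.float64(0.1111), np.float64(0.0972)] [np.float64(-119.7), np.float64(151.8), np.float64(66.5), np.float64(-27.9)]
handle [308.75090408 312.35592461] ((10.696102142333984, 35.89336395263672), 81.38435363769531) [ 0.42445072 -0.24085508  0.03      ]
scene [0.56543524 0.02681303 0.1       ]
side [0.57296758 0.01397899 0.1       ]
```

View pics/both.png

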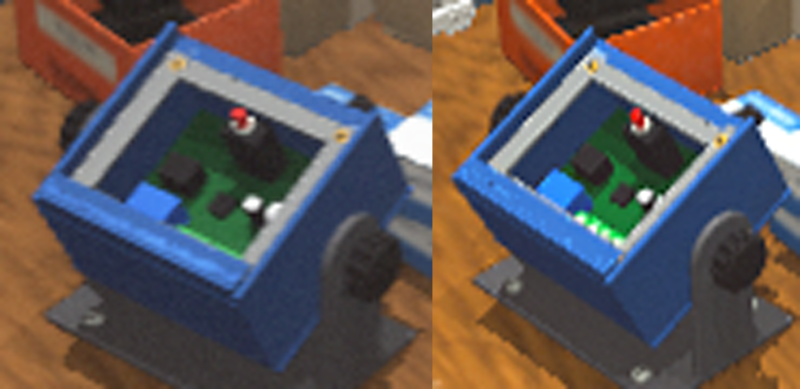

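The crops show the box with its lip on the low side toward the robot, the red plunger at the high side and the cover's handle bar along about -30°. Next I move up and across for two wrist views.

```bash
cat >> h.py <<'E'
from scipy.spatial.transform import Rotation as Ro
def down(yaw):
    a=np.radians(yaw); x=np.array([np.cos(a),np.sin(a),0]); z=np.array([0,0,-1.]); return np.c_[x,np.cross(z,x),z]
def plan(wps,p=None,R=None):
    """wps: (p,R,n) -> rows of tool-axis shares; simulated with the rounded numbers"""
    s=ctrl.state(); p=s['eef_pos'] if p is None else p; R=s['eef_rot'] if R is None else R
    for pt,Rt,n in wps:
        pt=np.array(pt,float); out=[]
        for i in range(n):
            k=n-i
            t=np.round(R.T@((pt-p)/k)/.6,4)
            w=np.round(Ro.from_matrix(R.T@Rt).as_rotvec()/k/np.radians(30),4)
            p=p+R@(t*.6); R=R@Ro.from_rotvec(w*np.radians(30)).as_matrix()
            out.append([*(t+0.).tolist(),*(w+0.).tolist()])
        print('err',np.abs(p-pt).max().round(4)); [print(o) for o in out]
E
python3 - <<'E'
from h import *
s=ctrl.state()
plan([(s['eef_pos']+[0.02,-.02,.18],s['eef_rot'],4),([.47,.15,.42],down(150),9)])
E
```

```text
err 0.0
[-0.011, -0.0043, -0.075, 0.0, 0.0, 0.0]
[-0.011, -0.0043, -0.075, 0.0, 0.0, 0.0]
[-0.011, -0.0043, -0.075, 0.0, 0.0, 0.0]
[-0.0111, -0.0042, -0.075, 0.0, 0.0, 0.0]
err 0.0
[-0.0629, -0.0573, -0.0017, -0.0004, 0.0, 0.021]
[-0.0636, -0.0566, -0.0017, -0.0004, 0.0, 0.021]
[-0.0642, -0.0559, -0.0017, -0.0003, 0.0, 0.021]
[-0.0648, -0.0551, -0.0017, -0.0004, 0.0, 0.021]
[-0.0654, -0.0544, -0.0018, -0.0003, 0.0, 0.0209]
[-0.066, -0.0537, -0.0018, -0.0004, 0.0, 0.021]
[-0.0666, -0.053, -0.0018, -0.0003, 0.0, 0.0209]
[-0.0672, -0.0522, -0.0018, -0.0004, 0.0, 0.021]
[-0.0677, -0.0515, -0.0017, -0.0003, -0.0001, 0.0209]
```

Call:
{"name": "play_rows", "arguments": {
  "series": [
    [-0.011,-0.004,-0.075,0,0,0,85],
    [-0.011,-0.004,-0.075,0,0,0,85],
    [-0.011,-0.004,-0.075,0,0,0,85],
    [-0.011,-0.004,-0.075,0,0,0,85],
    [-0.063,-0.057,-0.002,0,0,0.021,85],
    [-0.064,-0.057,-0.002,0,0,0.021,85],
    [-0.064,-0.056,-0.002,0,0,0.021,85],
    [-0.065,-0.055,-0.002,0,0,0.021,85],
    [-0.065,-0.054,-0.002,0,0,0.021,85],
    [-0.066,-0.054,-0.002,0,0,0.021,85],
    [-0.067,-0.053,-0.002,0,0,0.021,85],
    [-0.067,-0.052,-0.002,0,0,0.021,85],
    [-0.068,-0.052,-0.002,0,0,0.021,85],
    [0,0,0,0,0,0,85],
    [0,0,0,0,0,0,85]
  ]
}}

```text
clock: 2.02
eef_pos: [0.4704, 0.1506, 0.4219]
eef_rot: [[-0.866, 0.5, -0.001], [0.5, 0.866, 0.0], [0.001, -0.0, -1.0]]
contact_force: [0.1, 1.2, 0.9]
grip_width: 0.0847
gripper_force: 0.0
```

```bash
python3 - <<'E'
from h import *
import pickle
im,m=grab('wrist','w1'); pickle.dump(m,open('w1.pkl','wb'))
s=ctrl.state();print(s['clock'],s['eef_pos'],s['eef_rot'].round(3),s['q'].round(2))
plan([([.46,-.10,.40],down(150),6)])
E
```

```text
2.075 [0.47018571 0.15114637 0.42194686] [[-0.866  0.499 -0.   ]
 [ 0.499  0.866  0.   ]
 [ 0.001  0.    -1.   ]] [ 0.2  -0.27  1.71  0.    1.7  -0.85]
err 0.0
[-0.0324, -0.0619, 0.0061, 0.0, -0.0002, 0.0002]
[-0.0324, -0.0618, 0.0061, 0.0, -0.0002, 0.0002]
[-0.0324, -0.0619, 0.0061, 0.0, -0.0002, 0.0003]
[-0.0324, -0.0618, 0.0061, 0.0, -0.0001, 0.0002]
[-0.0324, -0.0618, 0.006, 0.0001, -0.0002, 0.0003]
[-0.0324, -0.0619, 0.0061, 0.0, -0.0001, 0.0002]
```

View pics/w1.png

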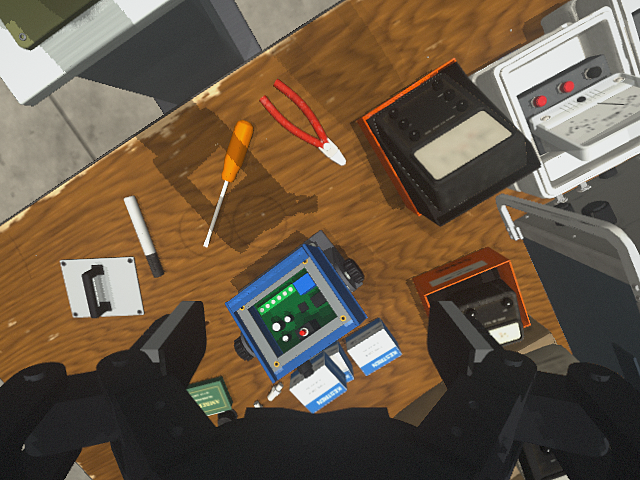

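This view shows the box around (297,312), with knobs at (242,348) and (352,270), the plunger at (303,331), and the cover at (103,287). Now the second view.

Call:
{"name": "play_rows", "arguments": {
  "series": [
    [-0.032,-0.062,0.006,0,0,0,85],
    [-0.032,-0.062,0.006,0,0,0,85],
    [-0.032,-0.062,0.006,0,0,0,85],
    [-0.032,-0.062,0.006,0,0,0,85],
    [-0.032,-0.062,0.006,0,0,0,85],
    [-0.032,-0.062,0.006,0,0,0,85],
    [0,0,0,0,0,0,85],
    [0,0,0,0,0,0,85]
  ]
}}

```text
clock: 3.08
eef_pos: [0.4588, -0.0992, 0.4006]
eef_rot: [[-0.867, 0.499, 0.0], [0.499, 0.867, 0.001], [0.0, 0.001, -1.0]]
contact_force: [-0.5, 0.4, 0.4]
grip_width: 0.0854
gripper_force: 0.0
```

```bash
python3 - <<'E'
from h import *
import pickle
im,m=grab('wrist','w2'); pickle.dump(m,open('w2.pkl','wb'))
s=ctrl.state();print(s['clock'],s['eef_pos'])
b=proj(m,[.57,.02,.1]); a=[297,312]
o=[]
for n,c in (('w1',a),('w2',b)):
    i=cv2.imread(f'pics/{n}.png'); x=int(np.clip(c[0]-65,0,510)); y=int(np.clip(c[1]-65,0,350)); print(n,x,y)
    o.append(cv2.resize(i[y:y+130,x:x+130],(400,400),interpolation=2))
o=np.hstack(o); cv2.imwrite('pics/bx.png',o)
print(b)
E
```

```text
3.125 [ 0.45887383 -0.09901207  0.40072518]
w1 232 247
w2 381 166
[446.24902746 231.64399576]
```

View pics/bx.png

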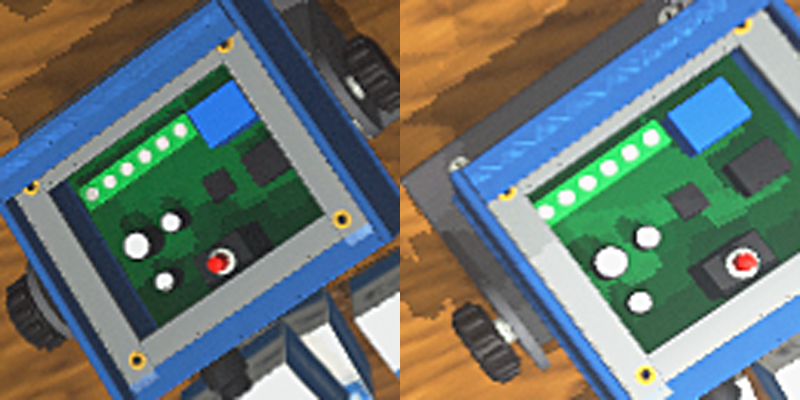

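View pics/w2.png

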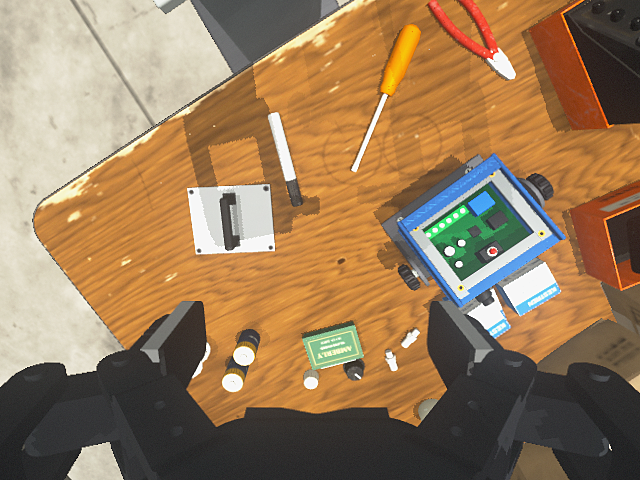

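The crops show the four brass rim screws: w1 at about (242,308), (305,261), (343,318), (277,364) and w2 at about (416,229), (492,174), (461,288), (542,234). In w2 the cover spans (189,187)–(274,252) and its handle bar is at (228,220).

```bash
cat > meas.py <<'E'
from h import *
import pickle
init={'w1':[(242.1,307.8),(304.8,261.3),(343.2,318.2),(276.5,363.7)],'w2':[(415.8,228.7),(492.1,174.5),(542,234),(460.6,287.5)]}
R={}
for n in init:
    im=cv2.imread(f'pics/{n}.png'); m=pickle.load(open(n+'.pkl','rb')); hsv=cv2.cvtColor(im,cv2.COLOR_BGR2HSV)
    mk=((hsv[:,:,0]>12)&(hsv[:,:,0]<35)&(hsv[:,:,1]>110)&(hsv[:,:,2]>90))
    L=[]
    for u,v in init[n]:
        y,x=np.mgrid[int(v)-5:int(v)+7,int(u)-5:int(u)+7]; w=mk[y,x]
        c=(x[w].mean(),y[w].mean()); L.append(ray(m,*c)); print(n,np.round(c,1),w.sum())
    R[n]=L
P=[]
for a,b in zip(R['w1'],R['w2']):
    p,e=tri([a,b]); P.append(p); print(p.round(4),np.round(e,4))
P=np.array(P); c=P.mean(0); ex=(P[2]+P[3]-P[0]-P[1]); ey=(P[1]+P[2]-P[0]-P[3])
print('lens x,y',np.linalg.norm(ex)/2,np.linalg.norm(ey)/2,'centre',c)
ey[2]=0; ey/=np.linalg.norm(ey)
ex-=ey*(ex@ey); ex/=np.linalg.norm(ex); ez=np.cross(ex,ey)
print('slope',np.degrees(np.arcsin(ex[2])),'yaw',np.degrees(np.arctan2(ex[1],ex[0])),'resid',((P-c)@ez).round(4), 'pl x', ((P-c)@ex).round(4),((P-c)@ey).round(4))
B=np.c_[ex,ey,ez]; print('box origin',c-.03*ez)
pickle.dump((c,B),open('box.pkl','wb'))
# cover
m=pickle.load(open('w2.pkl','rb'));im=cv2.imread('pics/w2.png');hsv=cv2.cvtColor(im,cv2.COLOR_BGR2HSV)
y0,x0=175,180; h=hsv[175:265,180:285]; mk=((h[:,:,1]<50)&(h[:,:,2]>110)).astype(np.uint8); mk=cv2.morphologyEx(mk,cv2.MORPH_OPEN,np.ones((3,3)))
cc=max(cv2.findContours(mk,0,1)[0],key=cv2.contourArea).reshape(-1,2)+[x0,y0]
G=np.array([onz(m,u,v,.004)[:2] for u,v in cc],np.float32); r=cv2.minAreaRect(G); print('cover',r, cv2.boxPoints(r).round(3).tolist())
mk=(h[:,:,2]<65).astype(np.uint8); cb=max(cv2.findContours(mk,0,1)[0],key=cv2.contourArea).reshape(-1,2)+[x0,y0]
G=np.array([onz(m,u,v,.04)[:2] for u,v in cb],np.float32); print('bar at .04',cv2.minAreaRect(G))
E
python3 meas.py
```

```text
w1 [242.4 308. ] 12
w1 [305.2 261.5] 13
w1 [342.6 317.7] 24
w1 [276.  363.5] 21
w2 [415.5 228.8] 13
w2 [492.  174.6] 13
w2 [541.2 233.2] 27
w2 [460.3 287.6] 24
[ 0.5494 -0.0107  0.0963] [0.0001 0.0001]
[0.5349 0.0969 0.0972] [0.0002 0.0002]
[0.6128 0.1069 0.1336] [0. 0.]
[ 6.269e-01 -3.000e-04  1.335e-01] [0.0002 0.0002]
lens x,y 0.08658491693343888 0.10834226677265282 centre [0.58100894 0.04820567 0.11514359]
slope 25.160161735734388 yaw 7.580909258618461 resid [-0.0005  0.0005  0.     -0.    ] pl x [-0.0434 -0.0432  0.0434  0.0432] [-0.0542  0.0543  0.054  -0.0541]
box origin [0.59365197 0.04988833 0.0879899 ]
cover ((0.43298426270484924, -0.22705429792404175), (0.11970797181129456, 0.09984777867794037), 62.705055236816406) [[0.3610000014305115, -0.25699999928474426], [0.44999998807907104, -0.30300000309944153], [0.5049999952316284, -0.19699999690055847], [0.41600000858306885, -0.1509999930858612]]
bar at .04 ((0.3994641900062561, -0.20885871350765228), (0.001348857651464641, 0.0027072210796177387), 56.48906707763672)
```

Box origin comes out at z = 0.088 as it must, with slope 25.2° and yaw 7.6°. The cover measures 120 × 100 mm, also as given. Next is the grasp.

```bash
python3 - <<'E'
from h import *
R=down(152.7)
plan([([.433,-.227,.115],R,6),([.433,-.227,.015],R,4)])
E
```

```text
err 0.0
[-0.0115, -0.0344, 0.0794, 0.0001, 0.0, -0.0143]
[-0.0112, -0.0345, 0.0793, 0.0002, 0.0001, -0.0144]
[-0.011, -0.0346, 0.0794, 0.0001, 0.0, -0.0143]
[-0.0107, -0.0347, 0.0793, 0.0002, 0.0001, -0.0144]
[-0.0104, -0.0348, 0.0794, 0.0001, 0.0, -0.0143]
[-0.0102, -0.0348, 0.0794, 0.0002, 0.0001, -0.0144]
err 0.0
[0.0, 0.0, 0.0417, 0.0, 0.0, 0.0]
[0.0, 0.0, 0.0416, 0.0, 0.0, 0.0]
[0.0, 0.0, 0.0417, 0.0, 0.0, 0.0]
[0.0, 0.0, 0.0416, 0.0, 0.0, 0.0]
```

Call:
{"name": "play_rows", "arguments": {
  "series": [
    [-0.011,-0.034,0.079,0,0,-0.014,60],
    [-0.011,-0.035,0.079,0,0,-0.014,60],
    [-0.011,-0.035,0.079,0,0,-0.014,60],
    [-0.011,-0.035,0.079,0,0,-0.014,60],
    [-0.01,-0.035,0.079,0,0,-0.014,60],
    [-0.01,-0.035,0.079,0,0,-0.014,60],
    [0,0,0,0,0,0,60],
    [0,0,0,0,0,0,60]
  ]
}}

```text
clock: 4.12
eef_pos: [0.4329, -0.2282, 0.1178]
eef_rot: [[-0.888, 0.46, 0.002], [0.46, 0.888, -0.001], [-0.002, 0.0, -1.0]]
contact_force: [1.0, -0.5, 0.5]
grip_width: 0.0598
gripper_force: 0.0
```

```bash
python3 - <<'E'
from h import *
im,m=grab('wrist','w3'); s=ctrl.state(); print(s['eef_pos'],s['grip_width'])
T=s['eef_pos']; R=s['eef_rot']
for z in (.035,.030): print('expected bar px', proj(m,[.433,-.227,z]))
cv2.imwrite('pics/w3c.png',im[:,:,::-1])
hsv=cv2.cvtColor(im[:,:,::-1].copy(),cv2.COLOR_BGR2HSV)
plan([([.433,-.227,.015],down(152.7),5)])
E
```

```text
[ 0.43336916 -0.22856332  0.11863355] 0.06012890899435009
expected bar px [317.86936236 252.15122651]
expected bar px [317.83329937 249.94075349]
err 0.0
[0.0005, 0.0004, 0.0345, -0.0001, 0.0015, -0.0007]
[0.0005, 0.0004, 0.0346, -0.0001, 0.0015, -0.0006]
[0.0004, 0.0004, 0.0345, 0.0, 0.0015, -0.0007]
[0.0004, 0.0004, 0.0346, -0.0001, 0.0016, -0.0006]
[0.0004, 0.0004, 0.0345, 0.0, 0.0015, -0.0007]
```

View pics/w3.png

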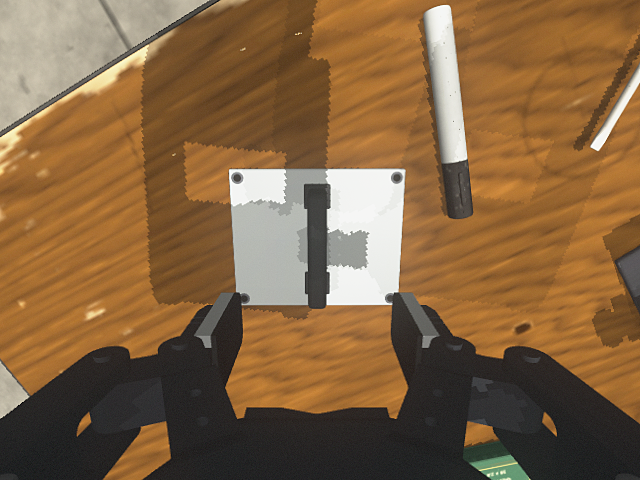

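The bar runs vertically at u≈316 from v=185 to 307, about where the predicted grip point (318,252) falls, and the fingers straddle it. I descend and grip.

Call:
{"name": "play_rows", "arguments": {
  "series": [
    [0.0005,0.0005,0.0345,0,0.0015,0,60],
    [0.0005,0.0005,0.0345,0,0.0015,0,60],
    [0.0005,0.0005,0.0345,0,0.0015,0,60],
    [0.0005,0.0005,0.0345,0,0.0015,0,60],
    [0.0005,0.0005,0.0345,0,0.0015,0,60],
    [0,0,0,0,0,0,60],
    [0,0,0,0,0,0,30],
    [0,0,0,0,0,0,0],
    [0,0,0,0,0,0,0],
    [0,0,0,0,0,0,0],
    [0,0,0,0,0,0,0],
    [0,0,0,0,0,0,0]
  ],
  "force": 90
}}

```text
clock: 5.68
eef_pos: [0.4317, -0.2272, 0.0141]
eef_rot: [[-0.887, 0.462, -0.002], [0.462, 0.887, 0.001], [0.002, -0.0, -1.0]]
contact_force: [-1.0, 1.2, 7.5]
grip_width: 0.0106
gripper_force: 88.0
```

```bash
python3 - <<'E'
from h import *
s=ctrl.state(); print(s['clock'],s['eef_pos'],s['eef_rot'].round(3),s['grip_width'],s['gripper_force'],s['contact_force'])
m=viewer.camera_model('wrist') 
E
```

```text
5.675 [ 0.43167011 -0.22721559  0.01410252] [[-0.887  0.462 -0.002]
 [ 0.462  0.887  0.001]
 [ 0.002 -0.    -1.   ]] 0.010562321348106155 87.98004984855652 [-1.01286021  1.16007297  7.4767511 ]
```

```bash
cat >> h.py <<'E'
import pickle
def box(): return pickle.load(open('box.pkl','rb'))
OFF=np.array([-.001,0,.0141])  # cover origin in tool
def edgepose(ex,ez,th,ey=0.):
    """tool pose with the lower back edge at (ex,ey,ez) in rim axes (m), opened by th deg"""
    c,B=box(); Rc=B@Ro.from_euler('y',-th,degrees=True).as_matrix()
    pc=c+B@np.array([ex,ey,ez])+Rc@np.array([.05,0,0])
    Rt=Rc@np.diag([-1,1,-1]); return pc-Rt@OFF,Rt
def where():
    """lower back edge in rim axes (mm), open angle, yaw err, force in box axes"""
    s=ctrl.state(); c,B=box(); Rt=s['eef_rot']; Rc=Rt@np.diag([-1,1,-1]); pc=s['eef_pos']+Rt@OFF
    e=B.T@(pc-Rc@np.array([.05,0,0])-c)*1e3
    r=(B.T@Rc); print('t',round(s['clock'],2),'edge',e.round(2),'origin',(B.T@(pc-c)*1e3).round(2),'open',np.degrees(np.arctan2(r[2,0],r[0,0])).round(2),'yaw',np.degrees(r[1,0]).round(2),'roll',np.degrees(r[2,1]).round(2),'F',(B.T@s['contact_force']).round(2),'M',(B.T@s['moment']).round(2),'grip',s['gripper_force'].round(1),'w',s['grip_width'].round(4))
E
python3 - <<'E'
from h import *
s=ctrl.state()
p,R=edgepose(-.03,.05,10)
plan([(s['eef_pos']+[0,0,.14],s['eef_rot'],4),(s['eef_pos']*.5+p*.5+[0,0,.17],Ro.from_rotvec(Ro.from_matrix(R@s['eef_rot'].T).as_rotvec()*.5).as_matrix()@s['eef_rot'],5),(p,R,6)])
print(p)
E
```

```text
err 0.0
[0.0001, 0.0, -0.0583, 0.0, 0.0, 0.0]
[0.0001, 0.0, -0.0583, 0.0, 0.0, 0.0]
[0.0001, 0.0, -0.0584, 0.0, 0.0, 0.0]
[0.0002, 0.0, -0.0583, 0.0, 0.0, 0.0]
err 0.0
[0.0014, 0.0506, -0.0389, -0.0358, -0.1138, -0.1132]
[-0.0039, 0.0513, -0.0379, -0.0357, -0.1139, -0.1132]
[-0.0091, 0.0516, -0.0365, -0.0358, -0.1138, -0.1132]
[-0.0143, 0.0516, -0.0348, -0.0357, -0.1139, -0.1133]
[-0.0194, 0.0511, -0.0329, -0.0358, -0.1138, -0.1132]
err 0.0
[-0.0036, 0.0394, 0.0274, -0.0298, -0.0949, -0.0944]
[-0.0041, 0.0388, 0.0282, -0.0298, -0.0949, -0.0943]
[-0.0046, 0.0382, 0.029, -0.0298, -0.0949, -0.0944]
[-0.005, 0.0374, 0.0299, -0.0298, -0.0948, -0.0943]
[-0.0053, 0.0367, 0.0307, -0.0298, -0.0949, -0.0944]
[-0.0055, 0.036, 0.0315, -0.0297, -0.0948, -0.0943]
[0.56468177 0.0460327  0.18738996]
```

Call:
{"name": "play_rows", "arguments": {
  "series": [
    [0,0,-0.02,0,0,0,0],
    [0,0,-0.058,0,0,0,0],
    [0,0,-0.058,0,0,0,0],
    [0,0,-0.058,0,0,0,0],
    [0,0,-0.04,0,0,0,0],
    [0.001,0.051,-0.039,-0.036,-0.114,-0.113,0],
    [-0.004,0.051,-0.038,-0.036,-0.114,-0.113,0],
    [-0.009,0.052,-0.037,-0.036,-0.114,-0.113,0],
    [-0.014,0.052,-0.035,-0.036,-0.114,-0.113,0],
    [-0.019,0.051,-0.033,-0.036,-0.114,-0.113,0],
    [-0.004,0.039,0.027,-0.03,-0.095,-0.094,0],
    [-0.004,0.039,0.028,-0.03,-0.095,-0.094,0],
    [-0.005,0.038,0.029,-0.03,-0.095,-0.094,0],
    [-0.005,0.037,0.03,-0.03,-0.095,-0.094,0],
    [-0.005,0.037,0.031,-0.03,-0.095,-0.094,0],
    [-0.006,0.036,0.032,-0.03,-0.095,-0.094,0],
    [0,0,0,0,0,0,0],
    [0,0,0,0,0,0,0]
  ]
}}

```text
clock: 7.92
eef_pos: [0.565, 0.0461, 0.1878]
eef_rot: [[-0.811, -0.13, 0.57], [-0.105, 0.991, 0.077], [-0.576, 0.002, -0.818]]
contact_force: [1.4, -0.3, -1.0]
grip_width: 0.0102
gripper_force: 88.1
```

```bash
python3 - <<'E'
from h import *
where(); where()
im,m=grab('wrist','w4'); im2,m2=grab('side','s4'); im3,m3=grab('scene','c4')
b=cv2.resize(im3[:,:,::-1][130:255,220:370],(480,400),interpolation=2)
a=cv2.resize(im[:,:,::-1],(533,400)); cv2.imwrite('pics/v4.png',cv2.resize(np.hstack([a,b]),(800,316)))
plan([(*edgepose(-.03,.012,10),5)])
E
```

```text
Traceback (most recent call last):
  File "h.py", line 47, in where
    r=(B.T@Rc); print('t',round(s['clock'],2),'edge',e.round(2),'origin',(B.T@(pc-c)*1e3).round(2),'open',np.degrees(np.arctan2(r[2,0],r[0,0])).round(2),'yaw',np.degrees(r[1,0]).round(2),'roll',np.degrees(r[2,1]).round(2),'F',(B.T@s['contact_force']).round(2),'M',(B.T@s['moment']).round(2),'grip',s['gripper_force'].round(1),'w',s['grip_width'].round(4))
                                                                                                                                                                                                                                                                                                          ^^^^^^^^^^^^^^^^^^^^^^^^
AttributeError: 'float' object has no attribute 'round'
```

```bash
sed -i "s/s\['gripper_force'\].round(1)/round(float(s['gripper_force']),1)/; s/s\['grip_width'\].round(4)/round(float(s['grip_width']),4)/" h.py; python3 - <<'E'
from h import *
where()
im,m=grab('wrist','w4'); im3,m3=grab('scene','c4')
b=cv2.resize(im3[:,:,::-1][130:255,220:370],(480,400),interpolation=2)
a=cv2.resize(im[:,:,::-1],(533,400)); cv2.imwrite('pics/v4.png',cv2.resize(np.hstack([a,b]),(800,316)))
plan([(*edgepose(-.03,.012,10),5)])
E
```

```text
t 7.92 edge [-29.58   0.19  50.25] origin [19.66  0.06 58.91] open 9.98 yaw -0.15 roll 0.09 F [ 0.82 -0.47 -1.46] M [-0.08  0.46  0.01] grip 88.1 w 0.0102
err 0.0
[0.0027, 0.0001, 0.0127, 0.0002, 0.0004, -0.0011]
[0.0026, 0.0001, 0.0127, 0.0002, 0.0004, -0.0011]
[0.0027, 0.0001, 0.0126, 0.0002, 0.0005, -0.0011]
[0.0026, 0.0001, 0.0127, 0.0002, 0.0004, -0.0012]
[0.0027, 0.0002, 0.0126, 0.0002, 0.0005, -0.0011]
```

View pics/v4.png

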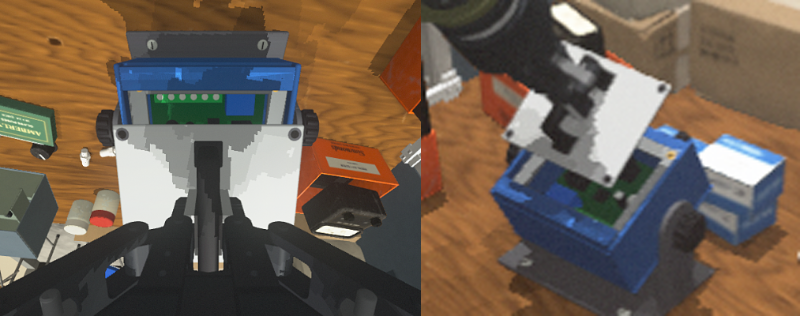

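The wrist view shows the cover's lower edge spanning about (176,191)–(460,188) full-size, centred between the cheeks; the scene view shows the cover hovering parallel over the opening. I check the in-hand offset against the lower edge, then descend.

```bash
python3 - <<'E'
from h import *
m=viewer.camera_model('wrist'); s=ctrl.state(); im=cv2.imread('pics/w4.png')
Rt=s['eef_rot']; Rc=Rt@np.diag([-1,1,-1]); pc=s['eef_pos']+Rt@OFF
for y in (-.06,.06): print('pred',proj(m,pc+Rc@np.array([-.05,y,.004])))
hsv=cv2.cvtColor(im,cv2.COLOR_BGR2HSV); mk=((hsv[:,:,1]<45)&(hsv[:,:,2]>150)).astype(np.uint8); mk[:150]=0;mk[320:]=0;mk[:,:165]=0;mk[:,475:]=0
mk=cv2.morphologyEx(mk,cv2.MORPH_OPEN,np.ones((3,3)))
cc=max(cv2.findContours(mk,0,1)[0],key=cv2.contourArea).reshape(-1,2)
for u in (215,250,290,400,425): print(u,cc[np.abs(cc[:,0]-u)<=2][:,1].min() if (np.abs(cc[:,0]-u)<=2).any() else None)
for v in (215,240,270): r=cc[np.abs(cc[:,1]-v)<=2][:,0]; print(v,r.min(),r.max(), [proj(m,pc+Rc@np.array([x,y,.004])) .round(1).tolist() for x in (-.04,-.02) for y in (-.06,.06)])
E
```

```text
pred [168.2139512 187.7345171]
pred [462.25630536 187.84914711]
215 None
250 None
290 None
400 191
425 191
215 382 459 [[170.6, 211.9], [459.9, 212.0], [175.3, 258.0], [455.2, 258.1]]
240 347 457 [[170.6, 211.9], [459.9, 212.0], [175.3, 258.0], [455.2, 258.1]]
270 350 454 [[170.6, 211.9], [459.9, 212.0], [175.3, 258.0], [455.2, 258.1]]
```

Call:
{"name": "play_rows", "arguments": {
  "series": [
    [0.0027,0,0.0127,0,0,-0.001,0],
    [0.0027,0,0.0127,0,0,-0.001,0],
    [0.0027,0,0.0127,0,0,-0.001,0],
    [0.0027,0,0.0127,0,0,-0.001,0],
    [0.0027,0,0.0127,0,0,-0.001,0],
    [0,0,0,0,0,0,0]
  ]
}}

```text
clock: 8.78
eef_pos: [0.5798, 0.0486, 0.1501]
eef_rot: [[-0.812, -0.133, 0.569], [-0.108, 0.991, 0.078], [-0.574, 0.001, -0.819]]
contact_force: [-0.5, 0.4, -2.1]
grip_width: 0.0104
gripper_force: 88.1
```

```bash
python3 - <<'E'
from h import *
where()
plan([(*edgepose(-.03,.006,10),3),(*edgepose(-.03,-.003,10),9)])
E
```

```text
t 8.78 edge [-32.05   0.59   9.85] origin [17.21  0.59 18.41] open 9.87 yaw 0.0 roll 0.1 F [-1.31  0.46 -1.72] M [0.03 0.47 0.03] grip 88.1 w 0.0104
err 0.0
[-0.0007, -0.0003, 0.0022, 0.0012, -0.0015, 0.0]
[-0.0008, -0.0003, 0.0023, 0.0012, -0.0015, 0.0001]
[-0.0007, -0.0003, 0.0022, 0.0012, -0.0014, 0.0]
err 0.0
[0.0003, 0.0, 0.0016, 0.0, 0.0, 0.0]
[0.0003, 0.0, 0.0016, 0.0, 0.0, 0.0]
[0.0003, 0.0, 0.0017, 0.0, 0.0, 0.0]
[0.0003, 0.0, 0.0016, 0.0, 0.0, 0.0]
[0.0003, 0.0, 0.0017, 0.0, 0.0, 0.0]
[0.0003, 0.0, 0.0016, 0.0, 0.0, 0.0]
[0.0003, 0.0, 0.0017, 0.0, 0.0, 0.0]
[0.0002, 0.0, 0.0016, 0.0, 0.0, 0.0]
[0.0003, 0.0, 0.0017, 0.0, 0.0, 0.0]
```

Call:
{"name": "play_rows", "arguments": {
  "series": [
    [0.0003,0,0.0017,0,0,0,0],
    [0.0003,0,0.0017,0,0,0,0],
    [0.0003,0,0.0017,0,0,0,0],
    [0.0003,0,0.0017,0,0,0,0],
    [0.0003,0,0.0017,0,0,0,0],
    [0.0003,0,0.0017,0,0,0,0],
    [0.0003,0,0.0017,0,0,0,0],
    [0,0,0,0,0,0,0]
  ]
}}

```text
clock: 9.78
eef_pos: [0.5831, 0.0489, 0.1446]
eef_rot: [[-0.811, -0.133, 0.57], [-0.108, 0.991, 0.077], [-0.575, 0.001, -0.818]]
contact_force: [-0.1, 0.4, -0.8]
grip_width: 0.01
gripper_force: 88.1
```

```bash
python3 -c "
from h import *
where()"
```

```text
t 9.78 edge [-31.29   0.45   3.37] origin [17.95  0.46 12.02] open 9.96 yaw 0.01 roll 0.08 F [-0.37  0.37 -0.73] M [ 0.    0.39 -0.  ] grip 88.1 w 0.01
```

Call:
{"name": "play_rows", "arguments": {
  "series": [
    [0.0003,0,0.0017,0,0,0,0],
    [0.0003,0,0.0017,0,0,0,0],
    [0,0,0,0,0,0,0]
  ]
}}

```text
clock: 10.15
eef_pos: [0.584, 0.0491, 0.1428]
eef_rot: [[-0.811, -0.133, 0.57], [-0.108, 0.991, 0.077], [-0.575, 0.001, -0.818]]
contact_force: [0.9, -0.1, -1.4]
grip_width: 0.01
gripper_force: 88.1
```

```bash
python3 -c "
from h import *
where()"
```

```text
t 10.15 edge [-31.25   0.45   1.33] origin [17.99  0.46  9.99] open 9.97 yaw 0.01 roll 0.08 F [ 0.16 -0.25 -1.61] M [-0.02  0.43 -0.02] grip 88.1 w 0.01
```

Call:
{"name": "play_rows", "arguments": {
  "series": [
    [0.0002,0,0.001,0,0,0,0],
    [0.0002,0,0.001,0,0,0,0],
    [0,0,0,0,0,0,0]
  ]
}}

```text
clock: 10.52
eef_pos: [0.5847, 0.0492, 0.1422]
eef_rot: [[-0.81, -0.133, 0.571], [-0.108, 0.991, 0.077], [-0.576, 0.001, -0.817]]
contact_force: [-1.0, 1.4, -0.0]
grip_width: 0.0101
gripper_force: 88.4
```

```bash
python3 -c "
from h import *
where()"
```

```text
t 10.53 edge [-30.84   0.47   0.44] origin [18.4   0.48  9.13] open 10.01 yaw 0.01 roll 0.08 F [-0.77  1.54  0.31] M [0.09 0.47 0.06] grip 88.4 w 0.0101
```

Call:
{"name": "play_rows", "arguments": {
  "series": [
    [0.0002,0,0.001,0,0,0,0],
    [0.0002,0,0.001,0,0,0,0],
    [0,0,0,0,0,0,0]
  ]
}}

```text
clock: 10.9
eef_pos: [0.5856, 0.0493, 0.1417]
eef_rot: [[-0.81, -0.133, 0.571], [-0.108, 0.991, 0.078], [-0.577, 0.001, -0.817]]
contact_force: [-2.4, 1.9, 5.4]
grip_width: 0.0103
gripper_force: 89.2
```

```bash
python3 -c "
from h import *
where()"
```

```text
t 10.9 edge [-30.24   0.47  -0.35] origin [18.99  0.48  8.38] open 10.06 yaw 0.02 roll 0.08 F [0.39 2.2  5.77] M [0.24 0.59 0.  ] grip 89.2 w 0.0103
```

Contact with the rim at edge z≈0. I lift 2 mm and slide down-slope under the lip.

Call:
{"name": "play_rows", "arguments": {
  "series": [
    [-0.0007,0,-0.0038,0,0,0,0],
    [0.0041,0,-0.0007,0,0,0,0],
    [0.0041,0,-0.0007,0,0,0,0],
    [0.0041,0,-0.0007,0,0,0,0],
    [0.0041,0,-0.0007,0,0,0,0],
    [0.0033,0,-0.0006,0,0,0,0],
    [0,0,0,0,0,0,0]
  ]
}}

```text
clock: 11.78
eef_pos: [0.5731, 0.0476, 0.1374]
eef_rot: [[-0.811, -0.133, 0.57], [-0.108, 0.991, 0.077], [-0.575, 0.001, -0.818]]
contact_force: [-0.2, -0.2, -2.6]
grip_width: 0.0106
gripper_force: 88.1
```

```bash
python3 -c "
from h import *
where()"
```

```text
t 11.78 edge [-43.52   0.48   1.16] origin [5.72 0.49 9.81] open 9.96 yaw 0.01 roll 0.08 F [-1.27 -0.17 -2.23] M [ 0.01  0.43 -0.04] grip 88.1 w 0.0106
```

Call:
{"name": "play_rows", "arguments": {
  "series": [
    [0.002,0,-0.0004,0,0,0,0],
    [0.002,0,-0.0004,0,0,0,0],
    [0,0,0,0,0,0,0]
  ]
}}

```text
clock: 12.15
eef_pos: [0.571, 0.0473, 0.1366]
eef_rot: [[-0.811, -0.133, 0.57], [-0.108, 0.991, 0.077], [-0.576, 0.001, -0.818]]
contact_force: [0.5, -0.3, -1.0]
grip_width: 0.0103
gripper_force: 88.1
```

```bash
python3 -c "
from h import *
where()"
```

```text
t 12.15 edge [-45.74   0.44   1.31] origin [3.5  0.45 9.97] open 9.98 yaw 0.01 roll 0.08 F [-0.01 -0.39 -1.14] M [-0.01  0.43  0.02] grip 88.1 w 0.0103
```

Call:
{"name": "play_rows", "arguments": {
  "series": [
    [0.0017,0,-0.0003,0,0,0,0],
    [0.0017,0,-0.0003,0,0,0,0],
    [0.0017,0,-0.0003,0,0,0,0],
    [0,0,0,0,0,0,0]
  ]
}}

```text
clock: 12.65
eef_pos: [0.5682, 0.0469, 0.1352]
eef_rot: [[-0.811, -0.133, 0.57], [-0.108, 0.991, 0.077], [-0.575, 0.001, -0.818]]
contact_force: [-0.4, 0.5, -1.4]
grip_width: 0.01
gripper_force: 88.1
```

```bash
python3 -c "
from h import *
where()"
```

```text
t 12.65 edge [-48.89   0.45   1.28] origin [0.35 0.46 9.94] open 9.97 yaw 0.01 roll 0.08 F [-0.93  0.53 -1.15] M [-0.02  0.47  0.01] grip 88.1 w 0.01
```

Call:
{"name": "play_rows", "arguments": {
  "series": [
    [0.0017,0,-0.0003,0,0,0,0],
    [0,0,0,0,0,0,0]
  ]
}}

```text
clock: 12.9
eef_pos: [0.5673, 0.0468, 0.1348]
eef_rot: [[-0.811, -0.133, 0.57], [-0.108, 0.991, 0.077], [-0.575, 0.001, -0.818]]
contact_force: [-0.5, -0.0, -0.9]
grip_width: 0.0102
gripper_force: 88.1
```

```bash
python3 -c "
from h import *
where()"
```

```text
t 12.9 edge [-49.89   0.44   1.31] origin [-0.64  0.45  9.97] open 9.97 yaw 0.01 roll 0.08 F [-0.89  0.03 -0.63] M [-0.02  0.43  0.02] grip 88.1 w 0.0102
```

Call:
{"name": "play_rows", "arguments": {
  "series": [
    [0.0013,0,-0.0002,0,0,0,0],
    [0,0,0,0,0,0,0]
  ]
}}

```text
clock: 13.15
eef_pos: [0.5668, 0.0467, 0.1346]
eef_rot: [[-0.81, -0.133, 0.571], [-0.108, 0.991, 0.077], [-0.576, 0.001, -0.818]]
contact_force: [0.3, -0.5, -1.7]
grip_width: 0.0106
gripper_force: 88.2
```

```bash
python3 -c "
from h import *
where()"
```

```text
t 13.15 edge [-50.49   0.39   1.35] origin [-1.25  0.4  10.03] open 9.99 yaw 0.01 roll 0.08 F [-0.5  -0.56 -1.62] M [0.   0.43 0.02] grip 88.2 w 0.0106
```

Call:
{"name": "play_rows", "arguments": {
  "series": [
    [0.0013,0,-0.0002,0,0,0,0],
    [0,0,0,0,0,0,0]
  ]
}}

```text
clock: 13.4
eef_pos: [0.5664, 0.0466, 0.1347]
eef_rot: [[-0.81, -0.133, 0.571], [-0.108, 0.991, 0.077], [-0.577, 0.001, -0.817]]
contact_force: [1.7, -0.0, -1.7]
grip_width: 0.0105
gripper_force: 88.1
```

```bash
python3 -c "
from h import *
where()"
```

```text
t 13.4 edge [-50.77   0.35   1.52] origin [-1.54  0.35 10.25] open 10.05 yaw 0.0 roll 0.07 F [ 0.79 -0.22 -2.22] M [ 0.06  0.11 -0.04] grip 88.1 w 0.0105
```

Call:
{"name": "play_rows", "arguments": {
  "series": [
    [0.0015,0,-0.0003,0,0,0,0],
    [0,0,0,0,0,0,0]
  ]
}}

```text
clock: 13.65
eef_pos: [0.566, 0.0464, 0.1349]
eef_rot: [[-0.809, -0.132, 0.572], [-0.108, 0.991, 0.077], [-0.578, 0.001, -0.816]]
contact_force: [3.9, 0.8, -0.1]
grip_width: 0.0103
gripper_force: 88.0
```

```bash
python3 -c "
from h import *
where()"
```

```text
t 13.65 edge [-51.07   0.26   1.8 ] origin [-1.85  0.26 10.59] open 10.12 yaw -0.0 roll 0.06 F [ 3.56  0.28 -1.73] M [ 0.06 -0.34 -0.1 ] grip 88.0 w 0.0103
```

Home against the channel bottom: Fx has risen about 5 N, and the position agrees with the 1.3 mm in-hand offset seen earlier. Now I tip about the lower edge.

```bash
sed -i 's/^OFF=.*/OFF=np.array([-.0024,0,.0141])/' h.py; python3 - <<'E'
from h import *
where()
plan([(*edgepose(-.0499,.0008,4),6),(*edgepose(-.05,0.000,0),5)])
E
```

```text
t 13.65 edge [-49.69   0.26   2.05] origin [-0.47  0.26 10.83] open 10.12 yaw -0.0 roll 0.06 F [ 3.56  0.28 -1.73] M [ 0.06 -0.34 -0.1 ] grip 88.0 w 0.0103
err 0.0
[-0.0002, -0.0001, 0.0018, 0.0003, 0.034, 0.0]
[-0.0003, -0.0001, 0.0018, 0.0003, 0.034, 0.0]
[-0.0003, -0.0001, 0.0017, 0.0003, 0.034, 0.0]
[-0.0003, 0.0, 0.0017, 0.0003, 0.034, 0.0]
[-0.0003, -0.0001, 0.0018, 0.0004, 0.034, 0.0]
[-0.0004, 0.0, 0.0017, 0.0003, 0.034, 0.0]
err 0.0
[-0.0002, 0.0, 0.0014, 0.0, 0.0267, 0.0]
[-0.0003, 0.0, 0.0014, 0.0, 0.0266, 0.0]
[-0.0003, 0.0, 0.0014, 0.0, 0.0267, 0.0]
[-0.0003, 0.0, 0.0013, 0.0, 0.0266, 0.0]
[-0.0003, 0.0, 0.0014, 0.0, 0.0267, 0.0]
```

Call:
{"name": "play_rows", "arguments": {
  "series": [
    [-0.0002,0,0.0018,0,0.034,0,0],
    [-0.0003,0,0.0018,0,0.034,0,0],
    [-0.0003,0,0.0017,0,0.034,0,0],
    [-0.0003,0,0.0017,0,0.034,0,0],
    [-0.0003,0,0.0018,0,0.034,0,0],
    [-0.0004,0,0.0017,0,0.034,0,0],
    [0,0,0,0,0,0,0]
  ],
  "force": 110
}}

```text
clock: 14.52
eef_pos: [0.5704, 0.0471, 0.1306]
eef_rot: [[-0.866, -0.133, 0.482], [-0.116, 0.991, 0.065], [-0.486, 0.001, -0.874]]
contact_force: [0.3, 0.1, 9.5]
grip_width: 0.01
gripper_force: 109.9
```

```bash
python3 -c "
from h import *
where()"
```

```text
t 14.53 edge [-49.57   0.3    1.19] origin [0.31 0.34 4.6 ] open 3.92 yaw 0.05 roll 0.07 F [4.29 0.11 8.47] M [ 0.09 -0.34 -0.11] grip 109.9 w 0.01
```

Call:
{"name": "play_rows", "arguments": {
  "series": [
    [-0.0002,0,0.0014,0,0.0266,0,0],
    [-0.0003,0,0.0014,0,0.0266,0,0],
    [-0.0003,0,0.0014,0,0.0266,0,0],
    [0,0,0,0,0,0,0]
  ]
}}

```text
clock: 15.02
eef_pos: [0.572, 0.0473, 0.1289]
eef_rot: [[-0.886, -0.133, 0.445], [-0.119, 0.991, 0.06], [-0.449, 0.001, -0.894]]
contact_force: [-2.5, 0.2, 10.1]
grip_width: 0.0097
gripper_force: 110.3
```

```bash
python3 -c "
from h import *
where()"
```

```text
t 15.03 edge [-49.56   0.3    0.94] origin [0.42 0.34 2.27] open 1.52 yaw 0.05 roll 0.06 F [ 2.1   0.52 10.16] M [ 0.1  -0.16 -0.14] grip 110.3 w 0.0097
```

Call:
{"name": "play_rows", "arguments": {
  "series": [
    [0.0003,0,0.0014,0,0.0255,0,0],
    [0.0003,0,0.0014,0,0.0255,0,0],
    [0,0,0.001,0,0,0,0],
    [0,0,0,0,0,0,0]
  ]
}}

```text
clock: 15.52
eef_pos: [0.5732, 0.0475, 0.1278]
eef_rot: [[-0.896, -0.133, 0.423], [-0.12, 0.991, 0.057], [-0.426, 0.001, -0.904]]
contact_force: [-3.3, 1.0, 13.6]
grip_width: 0.0095
gripper_force: 110.9
```

```bash
python3 - <<'E'
from h import *
where()
a,m=grab('scene','c5'); b,m2=grab('side','s5'); w,mw=grab('wrist','w5')
A=cv2.resize(a[:,:,::-1][145:255,225:365],(509,400),interpolation=2);W=cv2.resize(w[:,:,::-1][120:420,120:520],(533,400))
cv2.imwrite('pics/v5.png',cv2.resize(np.hstack([A,W]),(800,307)))
E
```

```text
t 15.53 edge [-49.34   0.26   0.62] origin [0.66 0.31 0.7 ] open 0.08 yaw 0.05 roll 0.06 F [ 2.97  1.39 13.67] M [ 0.19 -0.01 -0.04] grip 110.9 w 0.0095
```

View pics/v5.png

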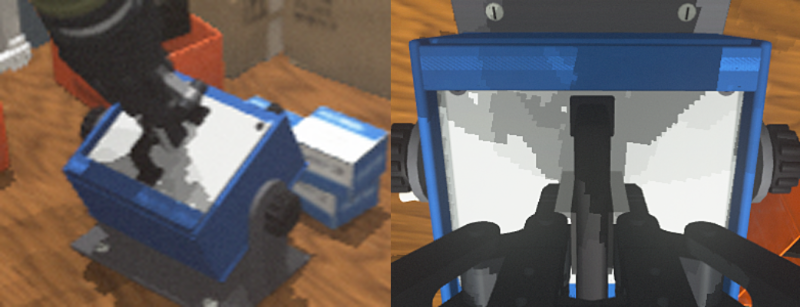

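The scene and wrist views show the cover lying between the cheeks with its lower edge under the lip, level with the rim. I press a little more to test that it is solidly flush.

Call:
{"name": "play_rows", "arguments": {
  "series": [
    [0.0003,0,0.0012,0,0,0,0],
    [0.0003,0,0.0012,0,0,0,0],
    [0,0,0,0,0,0,0],
    [0,0,0,0,0,0,0]
  ]
}}

```text
clock: 16.18
eef_pos: [0.5734, 0.0475, 0.1276]
eef_rot: [[-0.896, -0.134, 0.423], [-0.121, 0.991, 0.057], [-0.427, 0.0, -0.904]]
contact_force: [-10.1, 0.0, 22.3]
grip_width: 0.0094
gripper_force: 112.4
```

```bash
python3 -c "
from h import *
where()"
```

```text
t 16.18 edge [-49.14   0.27   0.36] origin [0.86 0.34 0.43] open 0.09 yaw 0.08 roll 0.06 F [ 0.41  1.36 24.41] M [ 0.22  0.58 -0.08] grip 112.4 w 0.0094
```

Call:
{"name": "play_rows", "arguments": {
  "series": [
    [0,0,0,0,0.01,0,0],
    [0,0,0,0,0.01,0,0],
    [0,0,0,0,0,0,0]
  ]
}}

```text
clock: 16.55
eef_pos: [0.5732, 0.0475, 0.1275]
eef_rot: [[-0.901, -0.134, 0.413], [-0.121, 0.991, 0.056], [-0.416, 0.0, -0.909]]
contact_force: [-12.1, 0.7, 23.9]
grip_width: 0.0098
gripper_force: 112.4
```

```bash
python3 -c "
from h import *
where()"
```

```text
t 16.55 edge [-49.55   0.26   0.87] origin [0.45 0.32 0.39] open -0.55 yaw 0.08 roll 0.06 F [-0.66  2.24 26.67] M [ 0.18  0.68 -0.14] grip 112.4 w 0.0098
```

Solid: 1.4 mm of further command gave only 0.3 mm of travel and +11 N, and the origin height matches the rim contact found earlier. I add a light down-slope push so the edge stays home, and ease the tool angle back toward 0.

Call:
{"name": "play_rows", "arguments": {
  "series": [
    [0.001,0,0,0,-0.005,0,0],
    [0.001,0,0,0,-0.005,0,0],
    [0.001,0,0,0,0,0,0],
    [0,0,0,0,0,0,0]
  ]
}}

```text
clock: 17.05
eef_pos: [0.5733, 0.0475, 0.1276]
eef_rot: [[-0.897, -0.133, 0.422], [-0.12, 0.991, 0.057], [-0.426, 0.0, -0.905]]
contact_force: [-2.4, 2.4, 17.8]
grip_width: 0.0099
gripper_force: 111.3
```

```bash
python3 -c "
from h import *
where()"
```

```text
t 17.05 edge [-49.29   0.27   0.47] origin [0.71 0.31 0.5 ] open 0.03 yaw 0.05 roll 0.05 F [ 5.66  2.7  16.98] M [ 0.39 -0.28 -0.14] grip 111.3 w 0.0099
```

Call:
{"name": "play_rows", "arguments": {
  "series": [
    [0.001,0,0,0,0,0,0],
    [0.001,0,0,0,0,0,0],
    [0,0,0,0,0,0,0]
  ]
}}

```text
clock: 17.42
eef_pos: [0.573, 0.0474, 0.1279]
eef_rot: [[-0.896, -0.133, 0.424], [-0.12, 0.991, 0.057], [-0.428, 0.0, -0.904]]
contact_force: [-1.1, 2.0, 17.2]
grip_width: 0.0098
gripper_force: 111.1
```

```bash
python3 -c "
from h import *
where()"
```

```text
t 17.43 edge [-49.46   0.22   0.71] origin [0.54 0.26 0.84] open 0.15 yaw 0.04 roll 0.04 F [ 6.58  2.13 15.87] M [ 0.4  -0.64 -0.04] grip 111.1 w 0.0098
```

The edge is blocked, so it is home; the extra push only tends to open the cover. I back that push off and press square again.

Call:
{"name": "play_rows", "arguments": {
  "series": [
    [-0.001,0,0.0012,0,0.006,0,0],
    [0,0,0.0012,0,0.006,0,0],
    [0,0,0,0,0,0,0],
    [0,0,0,0,0,0,0]
  ]
}}

```text
clock: 17.92
eef_pos: [0.5733, 0.0475, 0.1275]
eef_rot: [[-0.9, -0.134, 0.416], [-0.121, 0.991, 0.056], [-0.42, 0.0, -0.908]]
contact_force: [-12.9, 1.6, 28.0]
grip_width: 0.0097
gripper_force: 113.2
```

```bash
python3 -c "
from h import *
where()"
```

```text
t 17.93 edge [-49.46   0.23   0.68] origin [0.54 0.3  0.37] open -0.35 yaw 0.08 roll 0.05 F [ 0.53  3.26 30.73] M [ 0.43  0.4  -0.11] grip 113.2 w 0.0097
```

```bash
python3 - <<'E'
from h import *
c,B=box()
o=[]
for n,t in (('scene','c6'),('side','s6')):
    im,m=grab(n,t); im=im[:,:,::-1].copy(); ref=cv2.imread(f'pics/{n}0.png')
    # box front (low) wall patch shift vs start
    fp=np.array([proj(m,c+B@np.array([-.062,y,z])) for y in (-.05,.05) for z in (-.04,.005)]); x0,y0=fp.min(0).astype(int)-4; x1,y1=fp.max(0).astype(int)+4
    g=lambda a:cv2.cvtColor(a[y0:y1,x0:x1],cv2.COLOR_BGR2GRAY).astype(np.float32)
    print(n,'front wall shift px',cv2.phaseCorrelate(g(ref),g(im),cv2.createHanningWindow((x1-x0,y1-y0),cv2.CV_32F)))
    p=proj(m,c).astype(int); cr=cv2.resize(im[p[1]-45:p[1]+45,p[0]-45:p[0]+45],(400,400),interpolation=2)
    for x,y in ((.05,-.06),(.05,.06),(-.043,-.06)):
        q=(proj(m,c+B@np.array([x,y,.004]))-(p-45))*400/90; print(n,(x,y),q.round(0)); cv2.circle(cr,tuple(int(v) for v in q),3,(0,0,255),1)
    o.append(cr)
cv2.imwrite('pics/v6.png',np.hstack(o)); where()
E
```

```text
scene front wall shift px ((-0.6932961793004608, -0.4951932343302019), 0.4379905026488834)
scene (0.05, -0.06) [353. 162.]
scene (0.05, 0.06) [165.  81.]
scene (-0.043, -0.06) [245. 310.]
side front wall shift px ((-0.6472702084597692, -1.5170178788557145), 0.4473835088588573)
side (0.05, -0.06) [333. 174.]
side (0.05, 0.06) [185.  90.]
side (-0.043, -0.06) [222. 302.]
t 18.02 edge [-49.47   0.23   0.67] origin [0.53 0.3  0.36] open -0.35 yaw 0.08 roll 0.05 F [ 0.79  2.08 31.08] M [ 0.39  0.43 -0.1 ] grip 113.2 w 0.0098
```

View pics/v6.png

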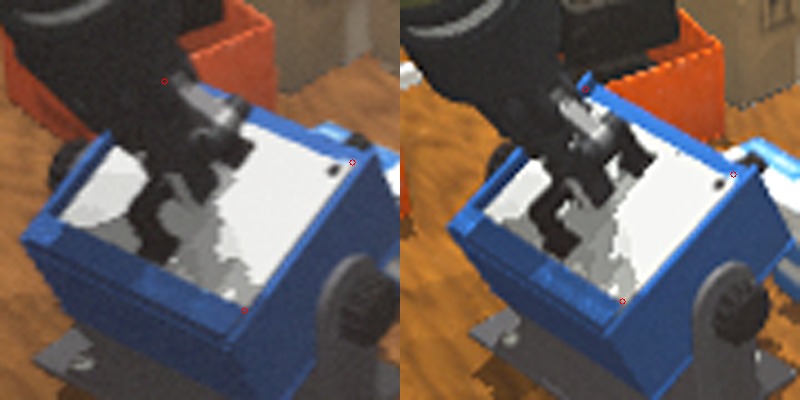

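The predicted flush corners fall on the cover's corner in both views, so it looks flush. I run one check that the box outline has not moved, since the wall patch correlation is muddied by shadow.

```bash
python3 - <<'E'
from h import *
c,B=box()
for n,t in (('scene','c6'),('side','s6'),('scene','c4')):
    m=viewer.camera_model(n)
    out=[]
    for f in (f'{n}0',t):
        hsv=cv2.cvtColor(cv2.imread(f'pics/{f}.png'),cv2.COLOR_BGR2HSV).astype(int); b=(hsv[:,:,0]>100)&(hsv[:,:,0]<130)&(hsv[:,:,1]>110)
        L=[]
        for y in (-.04,-.02,0,.02,.04):   # lip top/outer-left silhouette and wall bottom per column
            u,v=proj(m,c+B@np.array([-.064,y,-.02])).round().astype(int)
            col=b[v-30:v+45,u]; k=30
            while k<74 and col[k+1]: k+=1
            L.append(v-30+k)
        out.append(L)
    print(n,t,'bottom edge rows',out)
E
```

```text
scene c6 bottom edge rows [[np.int64(232), np.int64(228), np.int64(225), np.int64(221), np.int64(218)], [np.int64(232), np.int64(228), np.int64(225), np.int64(222), np.int64(218)]]
side s6 bottom edge rows [[np.int64(217), np.int64(214), np.int64(209), np.int64(205), np.int64(205)], [np.int64(219), np.int64(216), np.int64(212), np.int64(208), np.int64(205)]]
scene c4 bottom edge rows [[np.int64(232), np.int64(228), np.int64(225), np.int64(221), np.int64(218)], [np.int64(232), np.int64(229), np.int64(225), np.int64(222), np.int64(218)]]
```

```bash
python3 -c "
from h import *
print(ctrl.job_done()); where()"
```

```text
the job is handed in; nothing more can be done
None
the job is handed in; nothing more can be done
```

I handed the job in at 18 s with the cover's lower edge home in the channel and the cover flush on the rim by position and force. The arm is still gripping the handle and pressing with about 31 N. I couldn't see the plunger under the cover, and the box looks unmoved in the scene camera, though the side camera's outline read 2–3 px different, probably from shading.

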